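# Switch the ball feeder to its other chute and run the batch

## Robot

A 6-joint arm with a two-finger parallel gripper is mounted at the origin on the work surface. World frame = base frame: x ahead of the robot, y to its left, z up, the work surface at z = 0. Lengths are in m, angles in rad, forces in N, time in s.
With the tool pointing down it reaches from about 0.25 to 0.725 m from the base axis. Payload 4 kg.
Tool frame: the origin (TCP) lies on the centre line of the jaws, within the pads' length; the fingertips stand 11 mm ahead of it and the grasp point (between the pads) lies 8 mm behind it; z points along the fingers, x is the direction in which the jaws open and shut, and the axes are right-handed (so a half turn about z gives the same grasp; the last joint's range is limited). The gripper opens to 85 mm and grips with 20 to 120 N. Pads are 22 mm wide; open, the fingers measure 114 mm over their backs; the gripper's body (76 mm by 85 mm) begins 54 mm behind the grasp point. The pads swing forward as they close: fully open they stand 13 mm farther back than shut.
Start: joints at [1.289, 0.241, 0.005, 1.335, 0, 1.571], TCP at [0.139, 0.48, 0.242] pointing down, gripper open.
Joint ranges: [-2.72, 2.72], [-1.05, 1.87], [-1.09, 1.28], [-1.99, 2.15], [-1.42, 1.44], [-3.14, 3.14]. Speed limits (rad/s): [2.79, 2.79, 3.14, 3.14, 3.14, 3.14].

## Interface

Orientations are given as a unit quaternion [x, y, z, w].
In Python, from workcell import bot, viewer, order gives the robot as it stands. The module is installed in compiled form; this text tells all that it offers.
- The arm moves only by the tool send_rows, never from a script. Its argument "increments" is a list that holds one entry, the list of rows, each a list of 4 numbers: the shift along the tool's x, y, z in m, then the turn about the tool's z in degrees. A call has exactly 8 rows; each row shifts and turns the pose as measured when the row begins, along the tool's axes as they then stand; what a row does not reach is not made up. A row lasts 1/10 s, in which the tool goes at most 50 mm and 8.59 degrees, less where a joint would pass 70% of its speed; a pose out of reach is approached as far as the arm can. A call is refused whole if a number of a shift passes 0.05 or a number of a turn 8.59, either way. A call with a gripper value outside its range is refused whole. "hand" is the closure, from -1 (fully open) to 1 (shut), so that 0 is half open, set as the call begins (left out, the last holds). The fingers move at their own pace and stop on an object; the grip force is fixed at half the most. Time passes only in rows, so rows that do not move let the fingers close, or fill a call up. It gives the time, the measured TCP pose, the force and the opening at its end, in the units of the state.
- bot.get_obs(): the state, without advancing time (a new reading comes with each control period).
- viewer.camera(name): name is "side" or "top" or "wrist"; returns a dict with "image" (420x560x3 uint8, red, green, blue), "range_z" (420x560 float32, m along the optical axis (not along the pixel's ray), 0 where there is no reading), "camera_matrix" (3x3 intrinsics, pixels), "eye" and "rotation" of the camera in the world. Camera axes: x right, y down, z forward; pixel columns grow to the right and rows downward; lengths in m; the calibration is good to about 2 mm. A picture is of the moment at which its call begins.
- order.job_done(): hands the job in, once; it reports no verdict.
The state is a dict: "clock": time; "joint_pos": joint angles; "joint_vel": joint speeds; "tau": joint torques, N m; "eef_pos": TCP position; "tool_rot": TCP orientation; "ft_force": force on the tool from outside, world axes, zero at the start; "ft_torque": the same for the moment, N m; "grip_width": finger opening in m.
Only numpy, scipy, OpenCV 4.12 (cv2) and the standard library are available. Lean on these libraries where they do the work, as an engineer would, in place of code of your own. Each camera call takes 0.05 s, during which the arm holds its last target.

## Task

On the ball feeder, press down the raised end of the seesaw gate with a fingertip until the gate has rocked right over to its other side, then press the stop lever's pad down and keep it down until all four balls have run down that other chute into the bin below it. Then let the lever spring shut and take the hand away. Pick nothing up, do not touch the balls, and leave the bins and everything else on the bench where they are.

Things in the scene. Friction and masses are not known exactly. Their poses are not given: they have to be found in the camera images.
- feeder: Two-way ball feeder of plain aluminium, fixed to the bench: feed lane at the back, seesaw gate across its low end, a chute and a bin each side. Turned by up to about 20 degrees. Origin: on the bench under the middle of the gate; x points away from the robot along the feed lane, y left, z up. Chutes go down outwards from the gate's ends to y = +165 and -165 mm, floor 68 mm high there.
- lane_mouth (a point): Low end of the feed lane's floor, over the gate's middle (x = 25, y = 0, z = 128 mm in the feeder's frame). The lane is a U channel, 36 mm wide inside, walls 20 mm high, 175 mm long, rising away from the robot along the feeder's x axis at 8 degrees.
- gate (a joint): Seesaw gate: cross trough 190 mm long (46 mm wide) that rocks on an axle along the feeder's x axis, at y = 0, z = 112 mm. At +0.25 rad its left (+y) end is up and balls run down the right chute; at -0.25 the right end is up and they run left. An over-centre spring snaps it to either end stop, +0.25 or -0.25, once past 0. It may start on either side. 1 to 3 N on a tab rocks it.
- gate_left_tab (a point): Middle of the top face of the gate's left press tab: a black plastic plate 40 by 40 mm, 4 mm thick, sticking out towards the robot from the trough's front wall near its left end. With the gate level it lies at x = -45, y = +75, z = 132 mm in the feeder's frame, and it turns with the gate. The trough's front wall, 22 mm beyond this point, rises 8 mm above the tab (28 mm near the gate's middle).
- gate_right_tab (a point): The same on the gate's right press tab (x = -45, y = -75, z = 132 mm in the feeder's frame with the gate level). The higher of the two tabs is at the gate's raised end; it goes about 37 mm down and 10 mm outwards as the gate is rocked right over.
- stop_lever (a joint): Stop lever over the feed lane. 0 rad: shut, its steel blade hangs in the lane in front of the first ball. Pressing its pad down opens it, up to 0.6 rad (end stop); balls pass from about 0.45 rad. A light spring shuts it when let go. Its axle crosses the lane at x = 80, y = 0, z = 201 mm in the feeder's frame.
- stop_pad (a point): Middle of the top face of the stop lever's thumb pad, a black rubber plate 38 by 38 mm over the lane, at x = 130, y = 0, z = 228 mm in the feeder's frame when shut. Shut it slopes up 17 degrees away from the robot; fully pressed it slopes down as much and has gone 36 mm down and 6 mm towards the feeder's +x. Pressing takes 1 to 2 N.
- ball1_center (a point): Centre of a white plastic ball, 30 mm across, 16 g, one of four alike, waiting in a row in the feed lane behind the stop blade; this is number 1, counted from the low end.
- ball2_center (a point): Centre of a white plastic ball, 30 mm across, 16 g, one of four alike, waiting in a row in the feed lane behind the stop blade; this is number 2, counted from the low end.
- ball3_center (a point): Centre of a white plastic ball, 30 mm across, 16 g, one of four alike, waiting in a row in the feed lane behind the stop blade; this is number 3, counted from the low end.
- ball4_center (a point): Centre of a white plastic ball, 30 mm across, 16 g, one of four alike, waiting in a row in the feed lane behind the stop blade; this is number 4, counted from the low end.
- bin_left: Open grey plastic bin under the end of the left chute, 110 by 120 mm and 55 mm high, 4 mm walls, standing loose on the bench, centre at about y = +217 mm in the feeder's frame. Origin: centre of its underside, z up.
- bin_right: Open grey plastic bin under the end of the right chute, 110 by 120 mm and 55 mm high, 4 mm walls, standing loose on the bench, centre at about y = -217 mm in the feeder's frame. Origin: centre of its underside, z up.
- wheel: Bystander: small black rubber robot wheel lying flat, 64 mm across, 25 mm high, behind the left chute. Origin: centre of its underside.
- gearmotor: Bystander: small steel gearmotor lying on its side, about 90 mm long, 37 mm high, behind the right chute. Origin under its gearbox.
- screwdriver: Bystander: screwdriver lying on the bench, 170 mm long, in front of the feeder, to the left. Origin on its underside.
- wrench: Bystander: wrench lying on the bench, 130 mm long, in front of the feeder, to the right. Origin on its underside.
- tape_roll: Bystander: grey roll of tape lying flat in front of the feeder, 90 mm across, 24 mm high. Origin: centre of its underside.
- grease_jar: Bystander: white jar with a black cap behind the left bin, 60 mm across, 60 mm high. Origin: centre of its underside.
- bracket: Bystander: small aluminium angle bracket behind the right bin, 60 by 40 mm, 48 mm high. Origin: centre of its underside.
Things that resemble listed ones, but are neither listed nor needed, are in the scene too. Leave any blue or pink look-alike of the part that bears ball3_center alone.

How it is judged:
On the way, in this order (a step that is already met when the one before it is completed fails the run):
1. the gate is rocked over to its other side while all four balls still wait in the feed lane (distance of gate_left_tab from where it was at the start of the episode above 0.034 m and x of each of ball1_center, ball2_center, ball3_center, ball4_center in the frame of feeder above 0.05 m), for 0.2 s.
2. the stop lever is pressed open (value of joint stop_lever above 0.4 rad), for 0.1 s.
At the end, for the whole second after the job is handed in: The gate rests on the side opposite to its start (its tab more than 34 mm from where it was, joint beyond 0.2 rad), all four balls lie at rest inside the bin on the side where the gate is down, and the stop lever is shut (under 0.05 rad) (distance of gate_left_tab from where it was at the start of the episode above 0.034 m and ((value of joint gate above 0.2 rad and x of ball1_center in the frame of bin_right between -0.052 and 0.052 m and y of ball1_center in the frame of bin_right between -0.057 and 0.057 m and z of each of ball1_center, ball2_center, ball3_center, ball4_center in the frame of bin_right below 0.052 m and x of ball2_center in the frame of bin_right between -0.052 and 0.052 m and y of ball2_center in the frame of bin_right between -0.057 and 0.057 m and x of ball3_center in the frame of bin_right between -0.052 and 0.052 m and y of ball3_center in the frame of bin_right between -0.057 and 0.057 m and x of ball4_center in the frame of bin_right between -0.052 and 0.052 m and y of ball4_center in the frame of bin_right between -0.057 and 0.057 m) or (value of joint gate below -0.2 rad and x of ball1_center in the frame of bin_left between -0.052 and 0.052 m and y of ball1_center in the frame of bin_left between -0.057 and 0.057 m and z of each of ball1_center, ball2_center, ball3_center, ball4_center in the frame of bin_left below 0.052 m and x of ball2_center in the frame of bin_left between -0.052 and 0.052 m and y of ball2_center in the frame of bin_left between -0.057 and 0.057 m and x of ball3_center in the frame of bin_left between -0.052 and 0.052 m and y of ball3_center in the frame of bin_left between -0.057 and 0.057 m and x of ball4_center in the frame of bin_left between -0.052 and 0.052 m and y of ball4_center in the frame of bin_left between -0.057 and 0.057 m)) and value of joint stop_lever below 0.05 rad and linear speed of each of ball1, ball2, ball3, ball4 below 0.05 m/s); the robot touches nothing.
It fails at once if a ball is touched by the robot (contact force between any of the fingers, the arm and ball1 above 0.3 N or contact force between any of the fingers, the arm and ball2 above 0.3 N or contact force between any of the fingers, the arm and ball3 above 0.3 N or contact force between any of the fingers, the arm and ball4 above 0.3 N).
It fails at once if a bin is shifted more than 25 mm or lifted (distance of any of bin_left, bin_right from where it was at the start of the episode above 0.025 m).
It fails at once if another thing on the bench is moved more than 25 mm (distance of any of wheel, gearmotor, screwdriver, wrench, tape_roll, grease_jar, bracket from where it was at the start of the episode above 0.025 m).
It also fails if it takes over 45 s, if anything falls off the work surface, if the arm or the gripper's body presses on something with over 40 N, if the wrist force passes 120 N, or if a joint passes its speed limit or range.

## Working session

There is one attempt and no reset: what is moved stays moved. The work goes in short steps, Python scripts to look and compute and a tool call to move; the robot and the scene stay as the last step left them, time stands still between calls to the robot, and variables do not carry over. Pictures are saved under pics/ and viewed, and the job is handed in when it is done.

Besides the shell and the picture viewer there is one more tool, called after ">>>" as name([rows], argument=value, ...), one row to a line, values as JSON. send_rows: Moves the arm, as the interface text tells. Its arguments: {"type":"object","properties":{"increments":{"type":"array","items":{"type":"array","items":{"type":"array","items":{"type":"number"}}}},"hand":{"type":"number"}},"required":["increments"]}

```bash
mkdir -p pics; cat > h.py <<'E'
import numpy as np, cv2
from workcell import bot, viewer, order
def snap(name,fn=None):
    c=viewer.camera(name)
    if fn: cv2.imwrite('pics/'+fn,c['image'][:,:,::-1])
    np.savez('pics/'+(fn or name)+'.npz',**c)
    return c
def pt(c,u,v,r=1):
    K=c['camera_matrix']; d=c['range_z'][v-r:v+r+1,u-r:u+r+1]; d=np.median(d[d>0])
    p=np.array([(u-K[0,2])/K[0,0],(v-K[1,2])/K[1,1],1])*d
    return np.asarray(c['rotation'])@p+np.asarray(c['eye'])
E
python3 - <<'E'
from h import *
for n in ['top','side','wrist']:
    c=snap(n,n+'1.png'); print(n,c['eye'],c['rotation'])
print(bot.get_obs())
E
```

```text
top [0.46711019 0.0262721  0.90066137] [-0.70344895  0.70622319 -0.05802314  0.05515164]
side [0.48858103 0.85826517 0.66029824] [-0.05096829  0.86627026 -0.4960121   0.03082316]
wrist [0.06895356 0.50027706 0.37427085] [0.79054442 0.59462026 0.08747001 0.11753834]
{'clock': 0.15, 'joint_pos': array([ 1.28903326e+00,  2.41207638e-01,  4.06462678e-03,  1.33520406e+00,
       -8.89822158e-06,  1.57079745e+00]), 'joint_vel': array([-9.94117098e-05, -5.37672808e-04,  3.78622497e-03,  1.13896555e-03,
       -7.13170568e-04,  3.20421400e-04]), 'tau': array([ 3.75608852e-04, -3.72634649e+01,  2.52638698e+01,  1.23516424e-02,
        4.80503701e-06,  9.15790366e-06]), 'eef_pos': array([0.13890264, 0.47985194, 0.24164539]), 'tool_rot': array([ 7.99390370e-01,  6.00811480e-01, -6.17152758e-04,  4.69410757e-04]), 'ft_force': array([-0.01476661,  0.04810075, -0.33288587]), 'ft_torque': array([-0.03083318, -0.05088786, -0.02663326]), 'grip_width': 0.08539305072650795}
```

Rotation is a quaternion; fix the helper and view.

```bash
sed -i "s/return np.asarray(c\['rotation'\])@p/return R.from_quat(c['rotation']).apply(p)/; 1a from scipy.spatial.transform import Rotation as R" h.py; cat h.py
```

```text
import numpy as np, cv2
from scipy.spatial.transform import Rotation as R
from workcell import bot, viewer, order
def snap(name,fn=None):
    c=viewer.camera(name)
    if fn: cv2.imwrite('pics/'+fn,c['image'][:,:,::-1])
    np.savez('pics/'+(fn or name)+'.npz',**c)
    return c
def pt(c,u,v,r=1):
    K=c['camera_matrix']; d=c['range_z'][v-r:v+r+1,u-r:u+r+1]; d=np.median(d[d>0])
    p=np.array([(u-K[0,2])/K[0,0],(v-K[1,2])/K[1,1],1])*d
    return R.from_quat(c['rotation']).apply(p)+np.asarray(c['eye'])
```

View pics/top1.png

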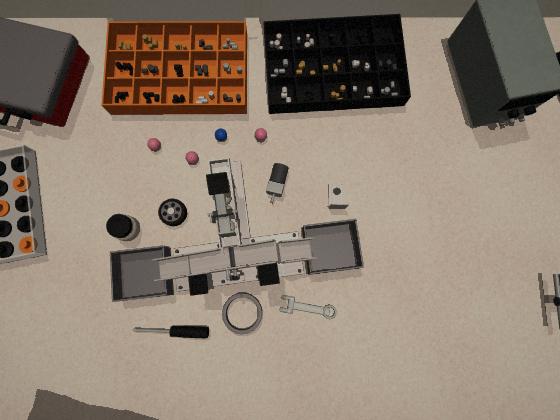

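View pics/side1.png

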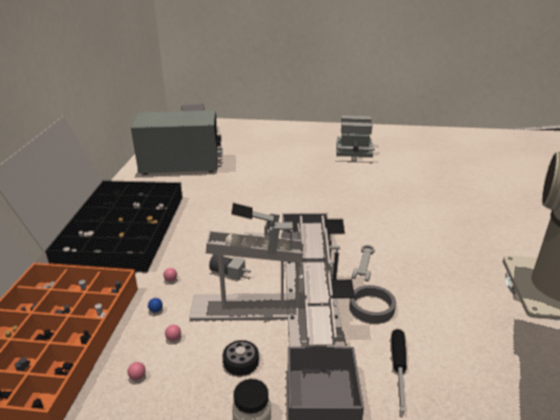

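```bash
python3 - <<'E'
from h import *
class A(dict):pass
c=dict(np.load('pics/top1.png.npz'))
im=c['image'][140:340,100:370,::-1]
cv2.imwrite('pics/topc1.png',cv2.resize(im,None,fx=2.95,fy=2.95,interpolation=cv2.INTER_CUBIC))
K=c['camera_matrix'];print(K)
for n,u,v in [('Ltab',199,285),('Rtab',268,274),('pad',217,183),('Lbin c',142,272),('Rbin c',333,245),('lane far',238,162)]:
    print(n,pt(c,u,v).round(4))
s=dict(np.load('pics/side1.png.npz'))
im=s['image'][180:380,180:400,::-1]
cv2.imwrite('pics/sidec1.png',cv2.resize(im,None,fx=2.95,fy=2.95,interpolation=cv2.INTER_CUBIC))
for n,u,v in [('Ltab',343,289),('Rtab',336,227),('pad',241,211)]:
    print(n,pt(s,u,v).round(4))
E
```

```text
[[381.3045202    0.         277.53142347]
 [  0.         381.3045202  218.53888609]
 [  0.           0.           1.        ]]
Ltab [0.4581 0.1828 0.1144]
Rtab [0.479  0.042  0.1502]
pad [0.6415 0.1328 0.2278]
Lbin c [0.4871 0.3375 0.0057]
Rbin c [ 0.5484 -0.1082  0.0039]
lane far [0.7501 0.1175 0.0104]
Ltab [0.4575 0.1869 0.1124]
Rtab [0.4742 0.0457 0.1499]
pad [0.642  0.1376 0.2286]
```

View pics/topc1.png

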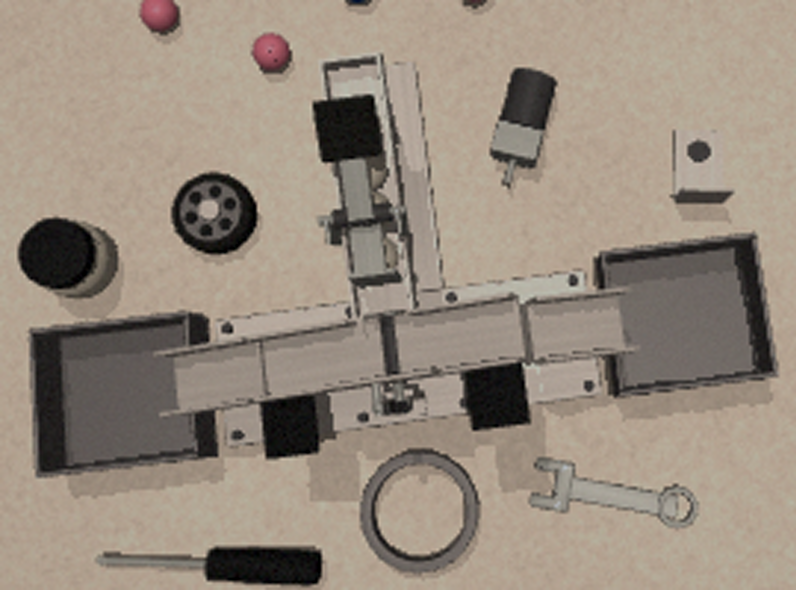

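View pics/sidec1.png

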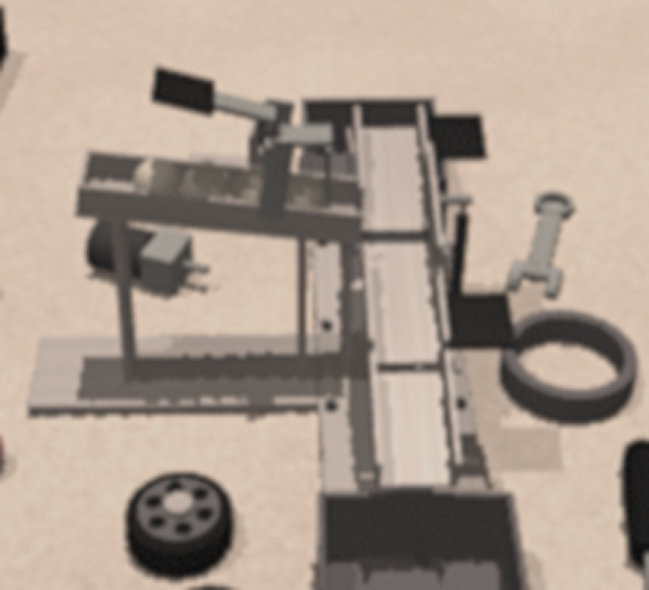

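```bash
python3 - <<'E'
from h import *
def cen(c,u,v,zr):
    K=c['camera_matrix'];H,W=c['range_z'].shape
    U,V=np.meshgrid(np.arange(W),np.arange(H)); d=c['range_z']
    P=np.stack([(U-K[0,2])/K[0,0]*d,(V-K[1,2])/K[1,1]*d,d],-1)
    P=R.from_quat(c['rotation']).apply(P.reshape(-1,3)).reshape(H,W,3)+c['eye']
    m=(c['image'].max(2)<45)&(abs(U-u)<22)&(abs(V-v)<22)&(P[...,2]>zr[0])&(P[...,2]<zr[1])
    Q=P[m];lo,hi=np.percentile(Q,2,axis=0),np.percentile(Q,98,axis=0)
    return Q.mean(0).round(4),m.sum(),(hi-lo).round(3)
t=dict(np.load('pics/top1.png.npz'));s=dict(np.load('pics/side1.png.npz'))
T=[cen(t,199,285,(.1,.13)),cen(t,268,274,(.135,.17)),cen(t,217,183,(.2,.25))]
S=[cen(s,343,289,(.1,.13)),cen(s,336,227,(.135,.17)),cen(s,241,211,(.2,.25))]
for x in T+S: print(*x)
F=np.array([[-45,77.6],[-45,-67.7],[130,0]])/1000
for name,X in (('t',T),('s',S),('avg',None)):
    W=np.array([a[0][:2] for a in X]) if X else np.array([(a[0][:2]+b[0][:2])/2 for a,b in zip(T,S)])
    fc,wc=F.mean(0),W.mean(0);a,b=F-fc,W-wc
    y=np.arctan2((a[:,0]*b[:,1]-a[:,1]*b[:,0]).sum(),(a*b).sum())
    M=np.array([[np.cos(y),-np.sin(y)],[np.sin(y),np.cos(y)]])
    print(name,np.degrees(y),(wc-M@fc).round(4),((a@M.T-b)*1000).round(1).tolist())
    print('Rtab',(M@F[1]+wc-M@fc).round(4),'pad',(M@F[2]+wc-M@fc).round(4))
E
```

```text
[0.4599 0.1851 0.1135] 348 [0.036 0.038 0.012]
[0.4792 0.042  0.1503] 391 [0.038 0.036 0.011]
[0.6411 0.1321 0.2277] 417 [0.035 0.037 0.012]
[0.4588 0.1845 0.1135] 251 [0.033 0.037 0.012]
[0.4781 0.0424 0.1508] 194 [0.031 0.032 0.01 ]
[0.641  0.136  0.2287] 161 [0.03 0.03 0.01]
t 7.753867142148568 [0.514  0.1147] [[-1.0, 0.4], [-0.7, -0.5], [1.7, 0.1]]
Rtab [0.4785 0.0415] pad [0.6428 0.1322]
s 8.614478488898325 [0.5133 0.1157] [[-1.6, 1.2], [0.8, -0.4], [0.8, -0.8]]
Rtab [0.4789 0.042 ] pad [0.6418 0.1352]
avg 8.184855977309416 [0.5136 0.1152] [[-1.3, 0.8], [0.1, -0.4], [1.2, -0.4]]
Rtab [0.4787 0.0418] pad [0.6423 0.1337]
```

View pics/wrist1.png

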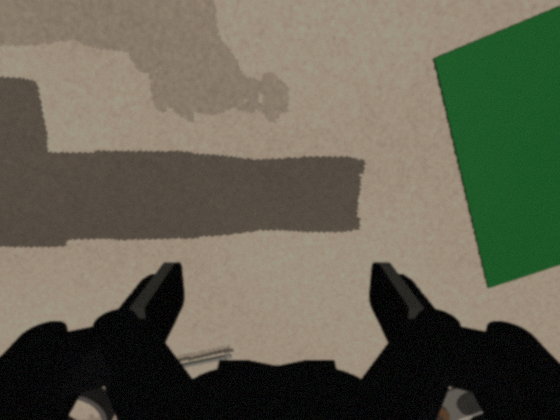

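>>> send_rows([
  [[0,0,-0.015,-8.1],[0,0,-0.015,-8.1],[0,0,-0.015,-8.2],[0,0,0,0],[0,0,0,0],[0,0,0,0],[0,0,0,0],[0,0,0,0]],
], hand=1)

```text
clock: 0.95
eef_pos: [0.1382, 0.4773, 0.2826]
tool_rot: [0.651, 0.759, -0.006, 0.003]
ft_force: [-0.2, -0.8, 0.7]
grip_width: 0.0002
```

```bash
cat >> h.py <<'E'
Y=np.radians(8.2);O=np.array([.5136,.1152])
def d2(fx,fy,z):
    o=bot.get_obs();r=R.from_quat(o['tool_rot']);p=np.array([np.cos(Y)*fx-np.sin(Y)*fy+O[0],np.sin(Y)*fx+np.cos(Y)*fy+O[1],z])
    print('t',round(o['clock'],2),'pos',o['eef_pos'].round(4),'F',o['ft_force'].round(2),'w',round(o['grip_width'],4),'xang',np.degrees(np.arctan2(*r.as_matrix()[[1,0],0])).round(2))
    print('delta tool',r.inv().apply(p-o['eef_pos']).round(4))
E
python3 -c "
from h import *
d2(-.048,-.072,.29)"
```

```text
t 0.95 pos [0.1382 0.4773 0.2826] F [-0.18 -0.77  0.74] w 0.0002 xang 98.72
delta tool [-0.4864  0.2675 -0.0034]
```

>>> send_rows([
  [[-0.03,0.0165,0,0],[-0.035,0.019,0,0],[-0.035,0.019,0,0],[-0.035,0.019,0,0],[-0.035,0.019,0,0],[-0.035,0.019,0,0],[-0.035,0.019,0,0],[-0.03,0.0165,0,0]],
])

```text
clock: 1.75
eef_pos: [0.3275, 0.2267, 0.2809]
tool_rot: [0.649, 0.761, -0.008, 0.003]
ft_force: [0.6, 0.9, 0.1]
grip_width: 0.0003
```

```bash
python3 -c "
from h import *
d2(-.048,-.072,.29)"
```

```text
t 1.75 pos [0.3275 0.2267 0.2809] F [0.56 0.9  0.15] w 0.0003 xang 99.06
delta tool [-0.2108  0.1171 -0.0071]
```

>>> send_rows([
  [[-0.035,0.02,-0.001,0],[-0.035,0.02,-0.001,0],[-0.035,0.02,-0.001,0],[-0.035,0.02,-0.001,0],[-0.035,0.02,-0.001,0],[-0.025,0.012,-0.001,0],[-0.01,0.005,0,0],[0,0,0,0]],
])

```text
clock: 2.55
eef_pos: [0.4813, 0.0248, 0.2863]
tool_rot: [0.654, 0.757, -0.008, 0.002]
ft_force: [-0.2, 0.0, -0.4]
grip_width: -0.0004
```

```bash
python3 -c "
from h import *
d2(-.048,-.072,.171)"
```

```text
t 2.55 pos [0.4813 0.0248 0.2863] F [-0.17  0.   -0.39] w -0.0004 xang 98.36
delta tool [ 0.0144 -0.002   0.1152]
```

>>> send_rows([
  [[0.007,-0.001,0.02,0],[0.006,-0.001,0.02,0],[0,0,0.02,0],[0,0,0.02,0],[0,0,0.015,0],[0,0,0.005,0],[0,0,0,0],[0,0,0,0]],
])

```text
clock: 3.35
eef_pos: [0.471, 0.0447, 0.1834]
tool_rot: [0.65, 0.759, -0.008, -0.0]
ft_force: [0.2, 0.5, 0.1]
grip_width: -0.0003
```

```bash
python3 -c "
from h import *
snap('top','top2.png');s=snap('side','side2.png');snap('wrist','wrist2.png')
cv2.imwrite('pics/s2.png',cv2.resize(s['image'][130:330,230:430,::-1],None,fx=3,fy=3))
d2(-.048,-.072,.171)"
```

```text
t 3.5 pos [0.4717 0.0443 0.1838] F [-0.51 -0.17 -0.61] w 0.0002 xang 98.8
delta tool [-0.0077  0.0037  0.0128]
```

View pics/wrist2.png

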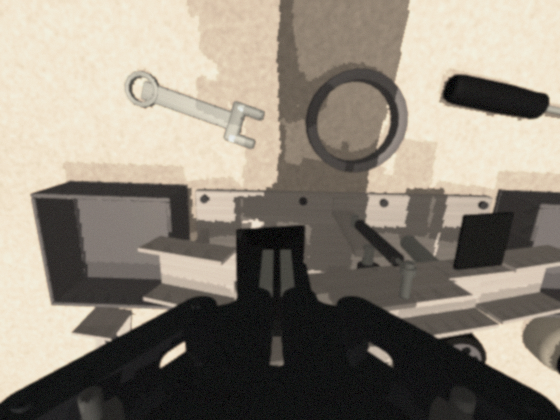

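View pics/s2.png

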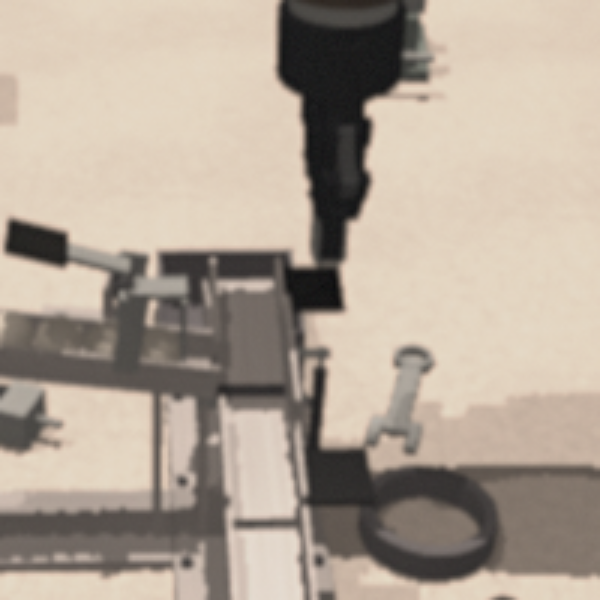

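>>> send_rows([
  [[-0.004,0.001,0.005,0],[-0.001,0,0.008,0],[0,0,0.008,0],[0,0,0.008,0],[0,0,0.006,0],[0,0,0.005,0],[0,0,0,0],[0,0,0,0]],
])

```text
clock: 4.3
eef_pos: [0.474, 0.0379, 0.1409]
tool_rot: [0.651, 0.759, -0.007, 0.001]
ft_force: [-0.8, -0.1, -1.4]
grip_width: -0.0
```

```bash
python3 -c "
from h import *
d2(-.048,-.074,.124)"
```

```text
t 4.3 pos [0.474  0.0379 0.1409] F [-0.75 -0.11 -1.41] w -0.0 xang 98.71
delta tool [-0.003   0.0024  0.0169]
```

>>> send_rows([
  [[0,0,0.006,0],[0,0,0.006,0],[0,0,0.004,0],[0,0,0.002,0],[0,0,0,0],[0,0,0,0],[0,0,0,0],[0,0,0,0]],
])

```text
clock: 5.1
eef_pos: [0.475, 0.0382, 0.1271]
tool_rot: [0.651, 0.759, -0.004, 0.003]
ft_force: [0.1, 0.6, 0.5]
grip_width: 0.0
```

```bash
python3 -c "
from h import *
s=snap('side','side3.png')
cv2.imwrite('pics/s3.png',cv2.resize(s['image'][150:350,230:430,::-1],None,fx=3,fy=3))
print(pt(s,343,289),pt(s,343,275))
d2(-.048,-.074,.124)"
```

```text
[0.45113352 0.05009444 0.00067204] [0.45142435 0.00307453 0.00109053]
t 5.15 pos [0.475  0.0382 0.1271] F [-0.01 -0.75  0.86] w 0.0001 xang 98.75
delta tool [-0.0033  0.0011  0.0031]
```

View pics/s3.png

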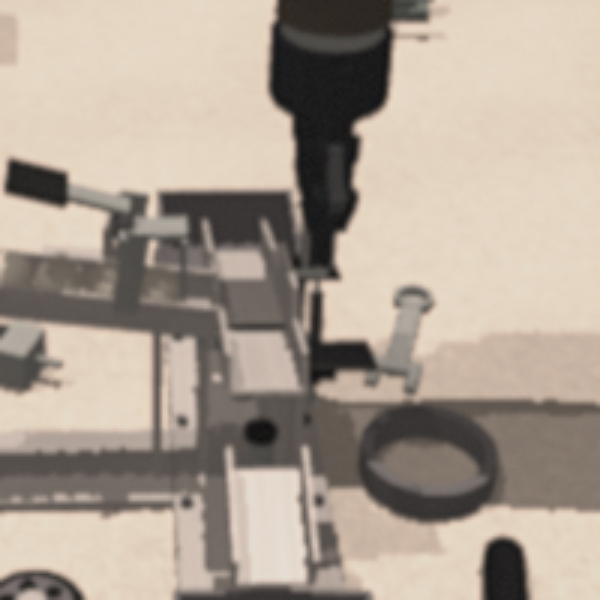

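>>> send_rows([
  [[0,0,-0.02,0],[0,0,-0.03,0],[0,0,-0.03,0],[0,0,-0.03,0],[0,0,-0.03,0],[0,0,-0.02,0],[0,0,-0.01,0],[0,0,0,0]],
])

```text
clock: 5.95
eef_pos: [0.4738, 0.04, 0.2984]
tool_rot: [0.651, 0.759, -0.008, -0.001]
ft_force: [0.2, -0.4, 0.7]
grip_width: -0.0001
```

```bash
python3 -c "
from h import *
s=snap('side','side4.png')
print('Ltab',pt(s,343,268))
cv2.imwrite('pics/s4.png',cv2.resize(s['image'][150:350,230:430,::-1],None,fx=3,fy=3))
d2(.132,0,.29)"
```

```text
Ltab [0.46005644 0.17980317 0.15229786]
t 6.0 pos [0.4734 0.0399 0.2975] F [0.21 0.84 0.01] w 0.0001 xang 98.76
delta tool [0.067  0.1833 0.0042]
```

View pics/s4.png

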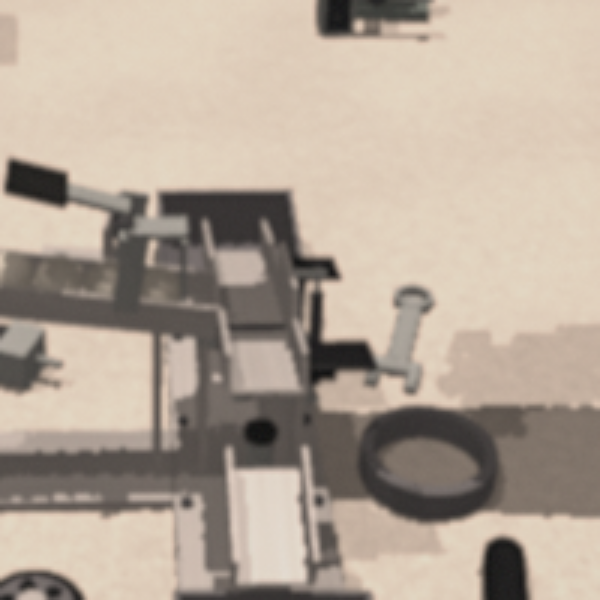

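Gate stays rocked over (left tab at z≈0.152, up). Next, over the stop pad.

>>> send_rows([
  [[0.01,0.028,0,0],[0.011,0.03,0,0],[0.011,0.03,0,0],[0.011,0.03,0,0],[0.01,0.028,0,0],[0.004,0.012,0,0],[0,0,0,0],[0,0,0,0]],
])

```text
clock: 6.8
eef_pos: [0.6202, 0.1218, 0.2764]
tool_rot: [0.651, 0.758, -0.019, -0.01]
ft_force: [-0.1, -0.5, 0.3]
grip_width: 0.0002
```

```bash
python3 -c "
from h import *
d2(.132,0,.255)"
```

```text
t 6.8 pos [0.6202 0.1218 0.2764] F [-0.07 -0.5   0.26] w 0.0002 xang 98.7
delta tool [0.0087 0.0265 0.0202]
```

>>> send_rows([
  [[0.004,0.01,0,0],[0.003,0.01,0,0],[0,0.003,0,0],[0,0,0,0],[0,0,0,0],[0,0,0,0],[0,0,0,0],[0,0,0,0]],
])

```text
clock: 7.6
eef_pos: [0.6367, 0.1287, 0.2744]
tool_rot: [0.652, 0.757, -0.022, -0.012]
ft_force: [-0.1, 0.8, 0.3]
grip_width: -0.0
```

```bash
python3 -c "
from h import *
s=snap('side','side5.png')
cv2.imwrite('pics/s5.png',cv2.resize(s['image'][130:330,160:360,::-1],None,fx=3,fy=3))
t=snap('top','top5.png')
cv2.imwrite('pics/t5.png',cv2.resize(t['image'][130:330,120:320,::-1],None,fx=3,fy=3))
d2(.132,0,.255)"
```

```text
t 7.7 pos [0.6369 0.1287 0.2744] F [-0.4   0.2   0.06] w 0.0003 xang 98.54
delta tool [0.0043 0.009  0.019 ]
```

View pics/s5.png

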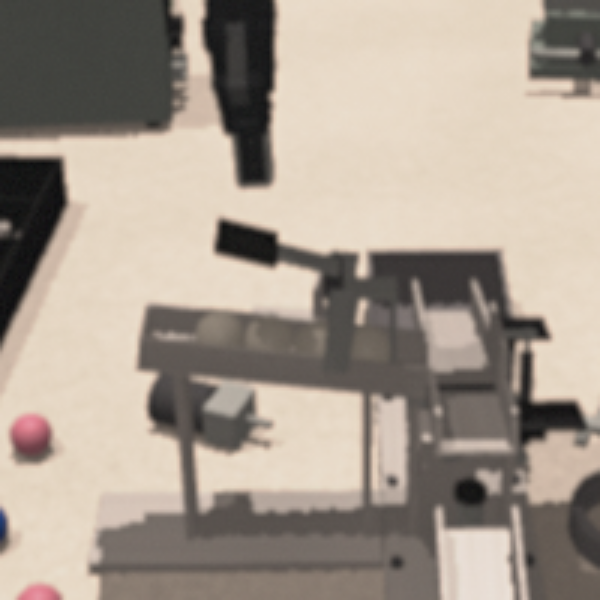

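View pics/t5.png

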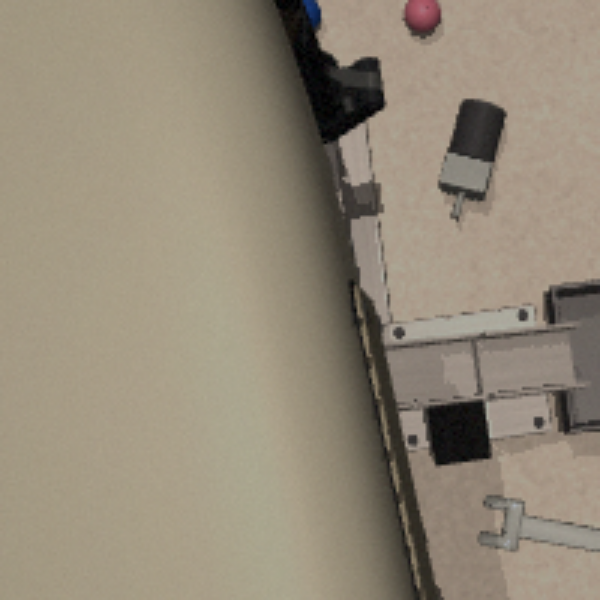

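```bash
python3 -c "
from h import *
o=bot.get_obs();print(o['joint_pos'].round(3));r=R.from_quat(o['tool_rot']).as_matrix();print(r[:,2]);p=o['eef_pos']
tip=p+r[:,2]*.011;q=tip[:2]-O;M=np.array([[np.cos(Y),-np.sin(Y)],[np.sin(Y),np.cos(Y)]]);print('tip feeder',M.T@q,tip[2])"
```

```text
[ 0.203  0.598  0.628  1.649 -0.009  0.055]
[-0.04591657 -0.01817344 -0.99877995]
tip feeder [ 0.12341225 -0.00430074] 0.26343999553502867
```

>>> send_rows([
  [[0.002,0.006,0,0],[0.002,0.004,0,0],[0,0.0,0.008,0],[0,0,0.008,0],[0,0.001,0.008,0],[0,0,0.006,0],[0,0.001,0.002,0],[0,0,0,0]],
])

```text
clock: 8.5
eef_pos: [0.6474, 0.1346, 0.2375]
tool_rot: [0.652, 0.758, -0.022, -0.012]
ft_force: [0.3, 0.3, 1.1]
grip_width: -0.0001
```

```bash
cat >> h.py <<'E'
def tip():
    o=bot.get_obs();r=R.from_quat(o['tool_rot']).as_matrix();p=o['eef_pos']
    tip=p+r[:,2]*.011;q=tip[:2]-O;M=np.array([[np.cos(Y),-np.sin(Y)],[np.sin(Y),np.cos(Y)]]);print('t',round(o['clock'],2),'tip feeder',(M.T@q).round(4),tip[2].round(4),'zax',r[:,2].round(3),'F',o['ft_force'].round(1))
E
python3 -c "
from h import *
s=snap('side','side6.png')
cv2.imwrite('pics/s6.png',cv2.resize(s['image'][130:330,160:360,::-1],None,fx=3,fy=3))
tip()"
```

```text
t 8.55 tip feeder [ 0.1346 -0.    ] 0.2268 zax [-0.047 -0.018 -0.999] F [ 0.   0.6 -0.2]
```

View pics/s6.png

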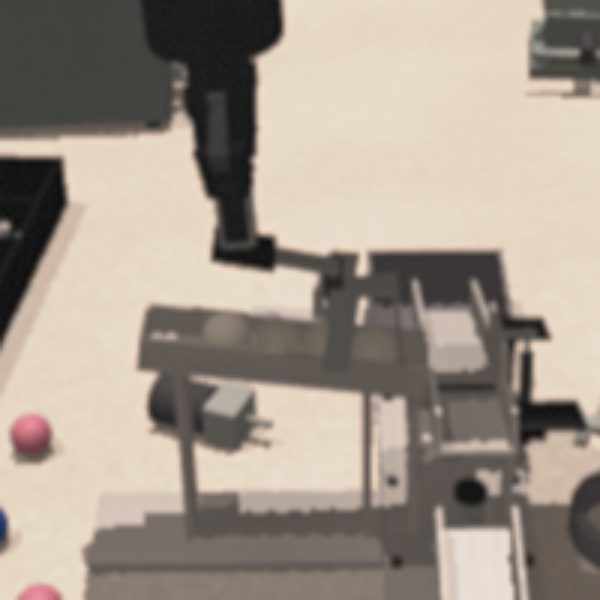

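Fingertip (crop 235,240) sits on the pad, well centred; lever starts to move. Press on by ~27 mm.

>>> send_rows([
  [[0,0,0.006,0],[0,0.001,0.006,0],[0,0,0.006,0],[0,0.001,0.004,0],[0,0,0.003,0],[0,0,0.001,0],[0,0,0,0],[0,0,0,0]],
])

```text
clock: 9.35
eef_pos: [0.6498, 0.1347, 0.2119]
tool_rot: [0.652, 0.758, -0.02, -0.01]
ft_force: [1.0, 1.5, 1.3]
grip_width: 0.0002
```

```bash
python3 -c "
from h import *
s=snap('side','side7.png')
cv2.imwrite('pics/s7.png',cv2.resize(s['image'][130:330,160:360,::-1],None,fx=3,fy=3))
tip()"
```

```text
t 9.4 tip feeder [ 0.1371 -0.0002] 0.2009 zax [-0.041 -0.017 -0.999] F [1.5 0.8 2.2]
```

View pics/s7.png

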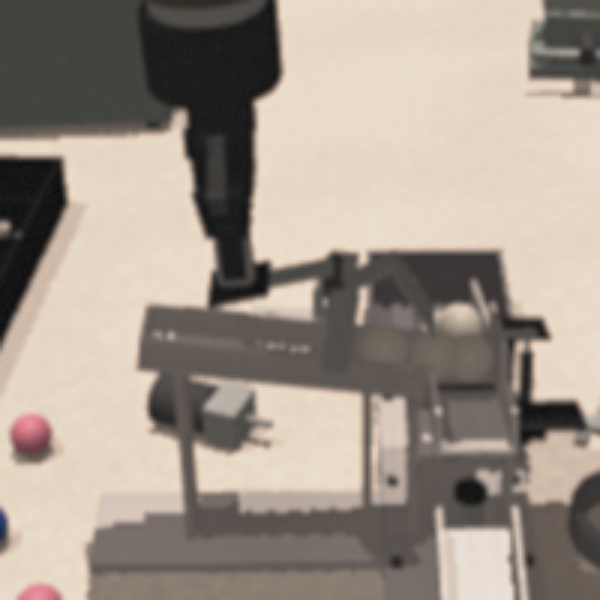

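The blade is up and the balls are running right. Hold.

>>> send_rows([
  [[0,0,0,0],[0,0,0,0],[0,0,0.0005,0],[0,0,0,0],[0,0,0,0],[0,0,0,0],[0,0,0,0],[0,0,0,0]],
])

```text
clock: 10.2
eef_pos: [0.6498, 0.1347, 0.212]
tool_rot: [0.652, 0.758, -0.02, -0.01]
ft_force: [0.2, 0.2, 1.1]
grip_width: 0.0005
```

```bash
python3 -c "
from h import *
s=snap('side','side8.png')
cv2.imwrite('pics/s8.png',cv2.resize(s['image'][130:330,160:360,::-1],None,fx=3,fy=3))
t=snap('top','top8.png')
tip()"
```

```text
t 10.3 tip feeder [ 0.1371 -0.0002] 0.201 zax [-0.041 -0.017 -0.999] F [ 1.1 -0.1  2.1]
```

View pics/s8.png

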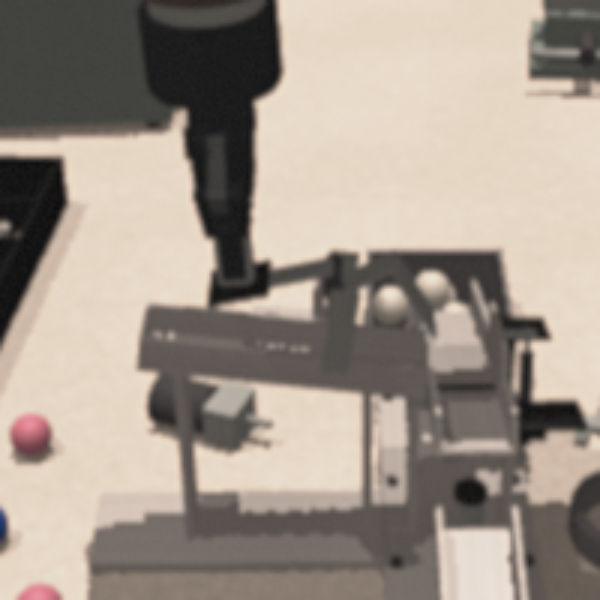

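View pics/top8.png

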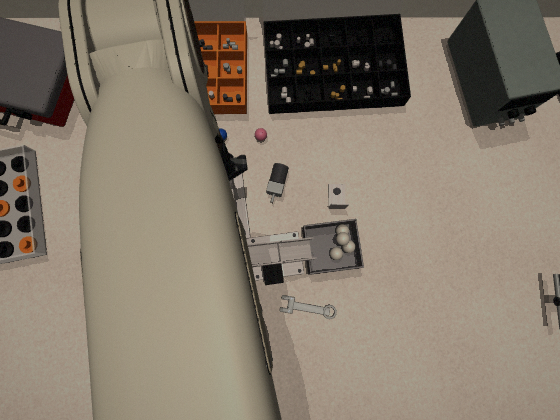

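All four balls are in the right bin (pixels near 343,240). Let the lever up and withdraw.

>>> send_rows([
  [[0,0,-0.01,0],[0,0,-0.015,0],[0,0,-0.02,0],[0,0,-0.03,0],[0,0,-0.03,0],[0,-0.005,-0.03,0],[0,-0.01,-0.02,0],[0,0,0,0]],
])

```text
clock: 11.1
eef_pos: [0.6381, 0.1343, 0.3729]
tool_rot: [0.652, 0.757, -0.024, -0.013]
ft_force: [0.1, 0.5, 0.4]
grip_width: 0.0001
```

>>> send_rows([
  [[0,-0.02,0,0],[0,-0.03,0,0],[0,-0.035,0,0],[0,-0.035,0,0],[0,-0.035,0,0],[0,-0.03,0,0],[0,-0.01,0,0],[0,0,0,0]],
])

```text
clock: 11.9
eef_pos: [0.4367, 0.1035, 0.371]
tool_rot: [0.652, 0.757, -0.031, -0.018]
ft_force: [-0.8, 0.3, 0.2]
grip_width: 0.0
```

>>> send_rows([
  [[0.03,0,0,0],[0.04,0,0,0],[0.04,0,0,0],[0.04,0,0,0],[0.04,0,0,0],[0.03,0,0,0],[0,0,0,0],[0,0,0,0]],
])

```text
clock: 12.7
eef_pos: [0.4075, 0.33, 0.3577]
tool_rot: [0.654, 0.755, -0.036, -0.018]
ft_force: [0.3, -0.2, -0.2]
grip_width: -0.0004
```

```bash
python3 -c "
from h import *
s=snap('side','side9.png');t=snap('top','top9.png')
cv2.imwrite('pics/t9.png',cv2.resize(t['image'][140:340,100:370,::-1],None,fx=2.95,fy=2.95))
cv2.imwrite('pics/s9.png',cv2.resize(s['image'][150:380,180:400,::-1],None,fx=2.6,fy=2.6))
tip();print('v',bot.get_obs()['joint_vel'].round(3))
for n,u,v in [('Ltab',199,285),('Rtab',268,274),('pad',217,183)]: print(n,pt(t,u,v).round(4))"
```

```text
t 12.8 tip feeder [-0.0753  0.2266] 0.347 zax [-0.075 -0.03  -0.997] F [-0.4 -0.1 -0.4]
v [-0.017 -0.022 -0.     0.007 -0.004 -0.001]
Ltab [0.4585 0.1757 0.1499]
Rtab [0.4796 0.0427 0.115 ]
pad [0.6414 0.1327 0.2285]
```

View pics/t9.png

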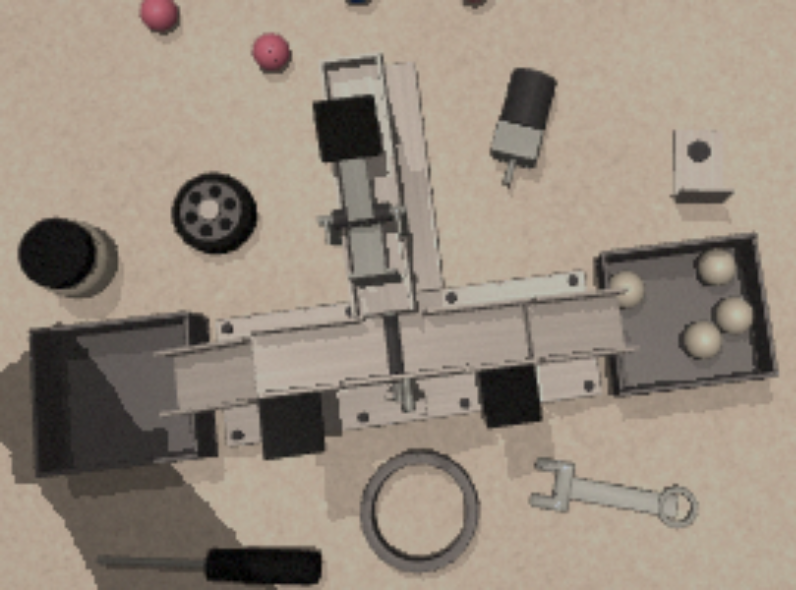

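View pics/s9.png

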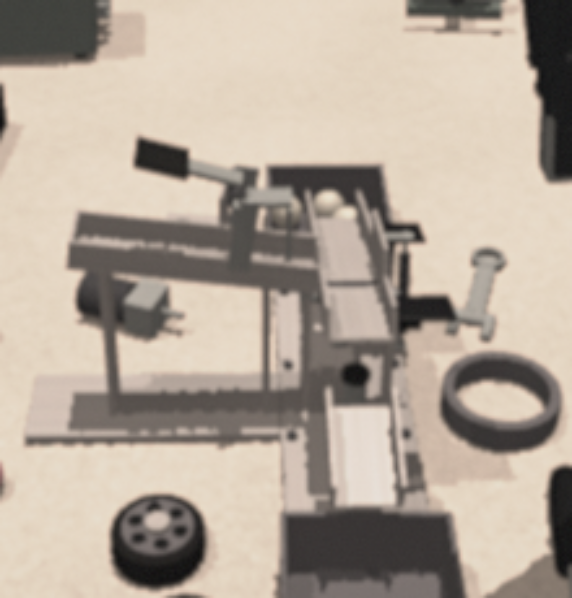

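All four balls are in the right bin, the lever is shut, and the gate is over. I'll wait and check that the balls have come to rest.

>>> send_rows([
  [[0,0,0,0],[0,0,0,0],[0,0,0,0],[0,0,0,0],[0,0,0,0],[0,0,0,0],[0,0,0,0],[0,0,0,0]],
])

```text
clock: 13.6
eef_pos: [0.4093, 0.325, 0.3596]
tool_rot: [0.657, 0.753, -0.035, -0.018]
ft_force: [0.4, -1.2, 0.1]
grip_width: 0.0003
```

```bash
python3 -c "
from h import *
import time
L=[]
for i in range(12):
    L.append(viewer.camera('top')['image'])
t=L[-1]
def f(im): return im[210:285,295:370].astype(int)
print([int((abs(f(a)-f(t)).max(2)>40).sum()) for a in L], int((abs(f(np.load('pics/top9.png.npz')['image'])-f(t)).max(2)>40).sum()))
cv2.imwrite('pics/t10.png',cv2.resize(t[200:300,290:390,::-1],None,fx=5,fy=5))"
```

```text
[0, 0, 0, 0, 0, 0, 0, 0, 0, 0, 0, 0] 0
```

View pics/t10.png

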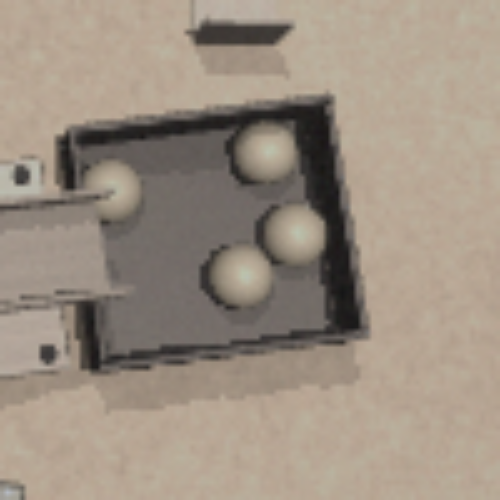

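```bash
python3 -c "
from h import *
print(order.job_done())"
```

```text
the job is handed in; nothing more can be done
None
```

The job is done and handed in at about 14 s of the 45 s. No verdict is reported back.

- **Gate:** It started with its right end up. I pressed the right tab down with the closed fingertips until the gate snapped over. At the last check the left tab was up (z about 0.150 m) and the right tab was down (about 0.115 m).
- **Balls:** I pressed the stop pad with about 2 N and held it until all four balls had run into the right bin. Twelve top-camera pictures taken over 0.6 s showed no movement in the bin. One ball lies partly under the end of the chute, and it looks to be on the bin floor.
- **Stop lever:** I let it spring shut. The pad was back at its starting height (about 0.228 m).
- **Everything else:** The bins and other things looked unmoved in the top picture, apart from faint shadow differences. The hand was clear of everything at about 0.35 m height.

The two cameras disagreed by about 1° on the feeder's turn and up to 4 mm on the pad, so I used the average. The arm also held a 2–4° tilt after long moves. Neither caused any trouble, and no check failed.

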